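# Log and open the reagent cage past its sagging bolt

### The arm

A 7-joint arm with a two-finger parallel gripper is mounted at the origin on a cart in front of the work surface, level with it; the furniture and walls round the work are solid. World frame = base frame: x ahead of the robot, y to its left, z up, the work surface at z = 0. Lengths are in m, angles in rad, forces in N, time in s.
With the tool pointing down it reaches from about 0.425 to 0.875 m from the base axis. Payload 4.7 kg.
Tool frame: the origin (TCP) lies on the centre line of the jaws, within the pads' length; the fingertips stand ahead of it and the grasp point (between the pads) lies 2 mm behind it (nose_length is the z of the fingertips in the tool frame, in m); z points along the fingers, y is the line along which they close (so a half turn about z gives the same grasp; the last joint's range is limited). The gripper opens to 87 mm and grips with 3 to 60 N. Pads are 19 mm wide; open, the fingers measure 117 mm over their backs; the gripper's body (75 mm by 190 mm) begins 51 mm behind the grasp point.
Start: joints at [1.151, 0.321, -0.07, 1.45, 0.023, 1.371, -0.057], TCP at [0.273, -0.59, 0.24] pointing down, gripper open.
Joint ranges: [-2.86, 2.86], [-0.3, 2.09], [-1.38, 1.24], [0.06, 2.45], [-1.56, 4.7], [0.09, 2.05], [-2.69, 2.69]. Speed limits (rad/s): [2.57, 2.57, 3.14, 3.14, 3.14, 3.14, 3.14].

### API

Orientations are given as a rotation vector (axis times angle).
In Python, from bench import * gives the robot as it stands.
- The arm moves only by the tool send_rows, never from a script. Its arguments are lists of equal length, an entry for each row: "xyz": the shift along the tool's x, y, z in mm, a list of three; "dr": the turn, a rotation vector about the tool's x, y, z in rad, a list of three. A call has exactly 10 rows; each row is the pose to reach, as a shift and turn from the pose commanded when the call began, along the tool's axes at that moment; what a row does not reach only later rows make up. A row lasts 1/12 s, in which the tool goes at most 41.7 mm and 7.16 degrees, less where a joint would pass 70% of its speed; a pose out of reach is approached as far as the arm can. A call with a gripper value outside its range is refused whole. "jaw" is the finger opening in mm, from 0 to 87, set as the call begins (left out, the last holds). The fingers move at their own pace and stop on an object; "grip_force" is the grip in N (left out, the last holds). Time passes only in rows, so rows that repeat a pose let the fingers close, or fill a call up. It gives the time, the measured TCP pose, the force, the opening and the grip force at its end, in the units of the state.
- get_state(): the state, without advancing time (a new reading comes with each control period).
- get_image(name): name is "scene" or "top" or "wrist"; returns the picture (420x560x3 uint8, red, green, blue); there is no depth.
- calibration(name): a dict with "vfov" (degrees; the focal length in pixels is half the picture's height over the tangent of half this angle, whatever the lens; pixels are square), "cx", "cy" (the principal point, pixels), "rvec" (rotation vector, rad) and "tvec" (3), from world to camera coordinates, as OpenCV has them; the wrist camera has in their place "hand_eye" (4x4, takes a point from camera to tool coordinates, whose origin is the TCP and whose axes are the flange's). Camera axes: x right, y down, z forward; pixel columns grow to the right and rows downward; lengths in m; the calibration is good to about 2 mm. A picture is of the moment at which its call begins: read the wrist's pose just before it. calibration takes no time and is no camera call.
- close_job(): hands the job in; it is judged then, once.
The state is a dict: "time": time; "joint_positions": joint angles; "qd": joint speeds; "joint_torque": joint torques, N m; "position": TCP position; "tool_rot": TCP orientation; "ft_force": force on the tool from outside, world axes, zero at the start; "torque": the same for the moment, N m; "grip_width": opening from 0.0 (shut) to 1.0 (fully open); "grip_force": force on a finger pad.
Only numpy, scipy, OpenCV 4.12 (cv2) and the standard library are available. Lean on these libraries where they do the work, as an engineer would, in place of code of your own. Each camera call takes 0.05 s, during which the arm holds its last target. There are 200 camera calls.

### The job

Log this opening on the stroke counter: swing its sprung lever away from you to its stop and let it spring back. Then take the wire cage's bolt by its ball knob, raise the sagging bolt so that its headed end clears the bent-up lip of the keeper, and draw it to the right clear of the keeper without wrenching it against the lip. Swing the self-closing gate towards you and finish while still holding it ajar, its free edge about 8 cm out, with everything else left standing where it was.

Things in the scene. Friction and masses are not known exactly. Their poses are not given: they have to be found in the camera images.
- counter: small grey stroke counter, 66 x 100 x 46 mm with its foot, screwed to the worktop; origin under its centre, its own x points from its window side (towards the robot at yaw 0) to its back, y to its left, z up. The lever stands on its right (-y) side.
- lever_axis (a point): point on the counter lever's axle (the axle runs along the counter's y), 34 mm above the worktop, where the lever's plane cuts it.
- lever_tip (a point): centre of the 16 mm black ball at the end of the counter's lever, 60 mm from the axle. At rest the lever leans 0.35 rad from upright towards the counter's -x (towards the robot).
- lever (a joint): angle of the counter's lever, rad: 0 at rest, grows as its ball is pushed along the counter's +x over the top; 0.9 at the stop. A spring returns it; the ball needs about 1 N to start and 4 N at the stop.
- cage: grey steel cage of welded wire, 170 (x) x 270 (y) x 185 (z) mm, screwed to the worktop; origin under its centre, its front with the gate and bolt faces its own -x (the robot at yaw 0), y to its left, z up. Its top is closed by wire too.
- gate_hinge (a point): point on the gate's upright hinge line, at the right front of the cage, 148 mm up. The gate is 210 mm wide from there to its free edge at the left.
- gate (a joint): opening angle of the gate, rad: 0 shut; grows as the free edge comes out towards the robot (anticlockwise from above). A spring shuts it: at the knob about 1.5 N shut, 3.5 N at 0.4 rad. 0.39 rad puts the free edge 8 cm out.
- knob (a point): centre of the 22 mm black ball knob that stands 40 mm above the bolt's 8 mm rod on a 6 mm stem; when bolted, about 184 mm above the worktop, level with the top of the cage and 20 mm in front of the cage's front face. Pinch it from above with the fingers to its left and right (closing along the bolt). Measured along the gate from the hinge line it is 171 mm out when bolted, 136 mm when the bolt is drawn.
- bolt (a joint): draw of the bolt, m: 0 bolted; grows as it slides to the right along the gate, from the keeper towards the hinge (cage -y while the gate is shut); 0.036 at its end. About 1 N of friction; it stays where it is left.
- bolt_lift (a joint): tilt of the bolt about its tail, rad: 0 as it sags on the keeper's lip, grows as the knob is raised; the tail lies 92 mm to the right of the knob. The 20 mm head clears the lip above 0.046 rad (knob raised 4.2 mm); the bolt can rise no farther than 0.115 rad (knob raised 10.5 mm). It falls back when let go.
- keeper_mouth (a point): middle of the top edge of the keeper's bent-up lip, 3 mm thick; the keeper is a 30 mm long steel staple on the cage's left front post. When bolted the head hangs 2.5 mm behind the lip and 6 mm lower than its top edge; a draw of 0.016 m takes the head out of the keeper.
- timer: white bench timer, 62 x 62 x 20 mm, lying loose in front; origin under its centre.
- bottle_large: brown bottle, 58 mm wide, 125 mm tall, standing loose in the cage; origin under its centre.
- tape: roll of tape, 100 mm wide, 25 mm high, lying loose to the left of the counter; origin under its centre.
- marker: felt marker, 140 mm long, lying loose at the right; origin under its centre.
There are look-alikes about, which are no part of the job. Leave any yellow look-alike of the counter alone.

How it is judged:
On the way, in this order (a step that is already met when the one before it is completed fails the run):
1. the counter's lever is swung to its stop (value of joint lever above 0.82 rad), for 0.05 s.
2. the lever is let go and has sprung back (value of joint lever below 0.08 rad and contact force between each of the arm, the fingers and counter below 0.2 N), for 0.2 s.
3. the bolt is lifted while its head crosses the lip (value of joint bolt_lift above 0.035 rad and value of joint bolt above 0.004 m), for 0.05 s.
4. the bolt is drawn clear of the keeper (value of joint bolt above 0.02 m), for 0.05 s.
At the end, for the whole second after the job is handed in: the gate stands still at 0.26 to 0.54 rad (free edge roughly 5.5 to 11 cm out), held there by the fingers on its bolt or gate with more than 1 N; the bolt is drawn at least 16 mm; the counter's lever is back at rest (value of joint gate between 0.26 and 0.54 rad and velocity of joint gate between -0.05 and 0.05 rad/s and contact force between the fingers and gate above 1 N and value of joint bolt above 0.016 m and value of joint lever below 0.08 rad); the arm keeps its last pose, push and grip.
It fails at once if the bolt is wrenched against the keeper (more than 40 N) (contact force between bolt and cage above 40 N).
It fails at once if a loose thing on the bench or in the cage is moved more than 3 cm (distance of any of timer, tape, marker, bottle_large from where it was at the start of the episode above 0.03 m).
It also fails if it takes over 54 s, if anything falls off the work surface, if the arm or the gripper's body presses on something with over 40 N, if the wrist force passes 120 N, or if a joint passes its speed limit or range.

## Working session

There is one attempt and no reset: what is moved stays moved. The work goes in short steps, Python scripts to look and compute and a tool call to move; the robot and the scene stay as the last step left them, time stands still between calls to the robot, and variables do not carry over. Pictures are saved under pics/ and viewed, at most 10 in all, crops included, and the job is handed in when it is done.

Besides the shell and the picture viewer there is one more tool, called after "Request:" as name(argument=value, ...) on one line, values as JSON. send_rows: Moves the arm, as the interface text tells. Its arguments: {"type":"object","properties":{"xyz":{"type":"array"},"dr":{"type":"array"},"jaw":{"type":"number"},"grip_force":{"type":"number"}},"required":["xyz","dr"]}

```bash
mkdir -p pics
python3 - <<'E'
from bench import *
import cv2
for n in ("scene","top"):
    im=get_image(n); cv2.imwrite(f"pics/{n}0.png",cv2.cvtColor(im,cv2.COLOR_RGB2BGR)); print(n,calibration(n))
print(calibration("wrist")); print(get_state())
E
```

```text
scene {'vfov': 49.190379683103025, 'cx': 279.9092490225071, 'cy': 209.0239018976354, 'rvec': array([ 0.83629492, -2.64858179,  0.93965885]), 'tvec': array([0.39273671, 0.34805176, 1.44011747])}
top {'vfov': 55.41986338070257, 'cx': 288.6567128156516, 'cy': 212.65267349502236, 'rvec': array([ 2.0737405 , -2.1489482 ,  0.23566276]), 'tvec': array([-0.07872995,  0.55128479,  1.33575341])}
{'vfov': 69.18742834762499, 'cx': 272.5836004287456, 'cy': 206.53086376537843, 'hand_eye': array([[ 6.68661792e-04, -9.67259318e-01, -2.53789212e-01,
         6.94385930e-02],
       [ 9.99999773e-01,  6.69111271e-04,  8.45486199e-05,
        -5.07095068e-04],
       [ 8.80327818e-05, -2.53789211e-01,  9.67259546e-01,
        -1.45849850e-01],
       [ 0.00000000e+00,  0.00000000e+00,  0.00000000e+00,
         1.00000000e+00]])}
{'time': 0.1, 'joint_positions': array([ 1.15112778,  0.32176265, -0.07007327,  1.45157526,  0.02260573,
        1.37079136, -0.05684468]), 'qd': array([ 2.30964309e-03, -2.52141155e-03, -1.49390681e-04, -3.36600452e-03,
       -2.55002877e-04, -7.11924240e-04, -2.65399984e-05]), 'joint_torque': array([ 3.32671407e-04, -4.92571163e+01, -4.05580765e-01, -3.13402712e+01,
       -6.42590923e-02,  3.94133676e-02,  1.12486600e-04]), 'position': array([ 0.27294042, -0.58939582,  0.23855065]), 'tool_rot': array([-3.06632397e+00, -6.75783852e-01,  7.48132486e-04]), 'ft_force': array([ 0.41034153,  0.8618285 , -0.35586178]), 'torque': array([-0.00775748,  0.00624765,  0.00442682]), 'grip_force': 0.0, 'grip_width': 1.0005016636705188}
```

View pics/scene0.png

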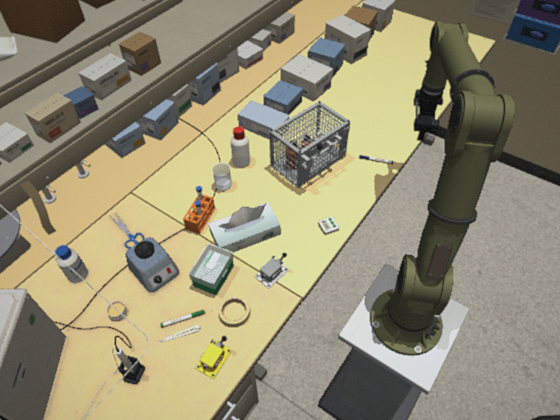

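View pics/top0.png

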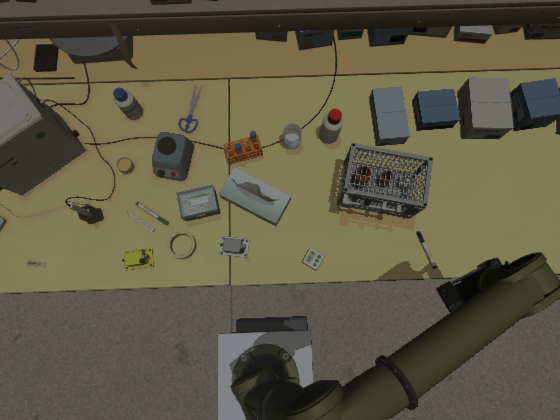

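The scene view has the grey counter at (272,268), the yellow look-alike at (213,357) and the cage at (310,143). In the top view they are at (235,246), (138,259) and (385,180). The grey one fits the task. I'll enlarge both to confirm and measure.

```bash
cat > h.py <<'E'
import numpy as np, cv2
from scipy.spatial.transform import Rotation as R
from bench import *
def cam(n,st=None):
    c=calibration(n); f=210/np.tan(np.radians(c['vfov'])/2)
    K=np.array([[f,0,c['cx']],[0,f,c['cy']],[0,0,1]])
    if n!='wrist': Rm=R.from_rotvec(c['rvec']).as_matrix(); t=c['tvec']
    else:
        T=np.eye(4);T[:3,:3]=R.from_rotvec(st['tool_rot']).as_matrix();T[:3,3]=st['position']
        M=np.linalg.inv(T@c['hand_eye']); Rm=M[:3,:3];t=M[:3,3]
    return K,Rm,np.array(t)
def proj(C,p): 
    K,Rm,t=C; q=K@(Rm@np.array(p,float)+t); return q[:2]/q[2]
def tri(obs): # [(C,uv),...]
    A=[];b=[]
    for (K,Rm,t),uv in obs:
        d=Rm.T@np.linalg.inv(K)@np.array([*uv,1.]); d/=np.linalg.norm(d); P=np.eye(3)-np.outer(d,d); o=-Rm.T@t
        A.append(P);b.append(P@o)
    p=np.linalg.lstsq(np.vstack(A),np.hstack(b),rcond=None)[0]
    return p,[np.round(np.array(uv)-proj(C,p),1) for C,uv in obs]
def plane(C,uv,z):
    K,Rm,t=C; d=Rm.T@np.linalg.inv(K)@np.array([*uv,1.]); o=-Rm.T@t; return o+d*(z-o[2])/d[2]
E
python3 - <<'E'
from h import *
s=cv2.imread("pics/scene0.png");t=cv2.imread("pics/top0.png")
def crop(im,x,y,w,h,W,H): return cv2.resize(im[y:y+h,x:x+w],(W,H),interpolation=cv2.INTER_CUBIC)
a=np.hstack([crop(s,262,92,100,100,400,400),crop(t,335,135,100,100,400,400)])
b=np.hstack([crop(s,247,243,50,25*2,200,200),crop(t,210,221,50,50,200,200),crop(s,188,332,50,50,200,200),crop(t,113,234,50,50,200,200)])
cv2.imwrite("pics/c1.png",np.vstack([a,b]))
S=cam('scene');T=cam('top')
print(plane(T,(235,246),.03),plane(T,(385,180),.18),plane(T,(385,180),0))
E
```

```text
[0.44179235 0.09331842 0.03      ] [ 0.61921184 -0.41297184  0.18      ] [ 0.67248157 -0.46088826  0.        ]
```

View pics/c1.png

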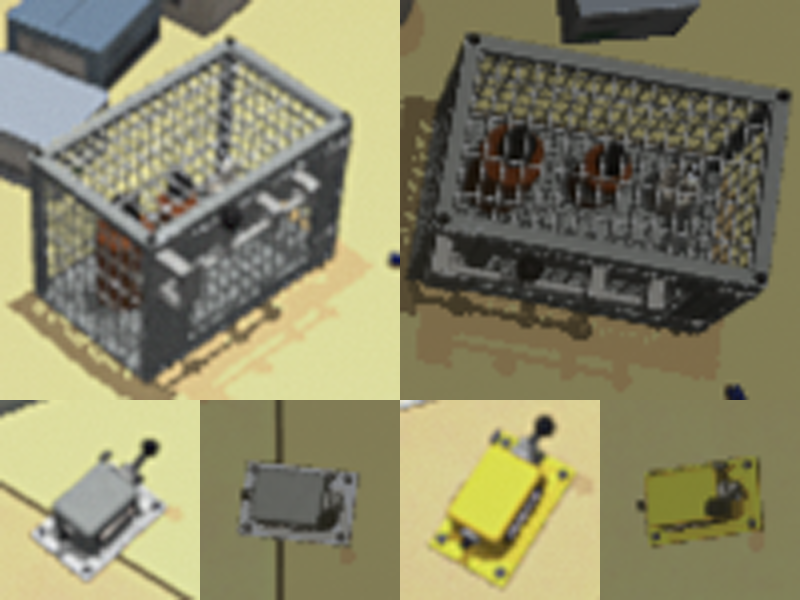

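Run:
```python
from h import *
S=cam('scene');T=cam('top')
P={'ball':((284.5,255),(242.5,249.8)),'knob':((320.25,146.25),(367.5,202)),'FL':((300,151.5),(346.25,189.5)),'FR':((348.2,121.5),(425.5,204.5)),'BR':((319.5,102.5),(430.75,158.7)),'BL':((271.5,131.2),(353.2,144.5))}
for k,(a,b) in P.items():
    p,r=tri([(S,a),(T,b)]); print(k,p.round(4),r)
for n,uv in dict(c1=(247+32/4,243+130/4),c2=(247+85/4,243+180/4),c3=(247+163/4,243+103/4)).items(): print(n,plane(S,uv,0.004))
for n,uv in dict(TL=(210+50/4,221+63/4),TR=(210+157/4,221+73/4),BR=(210+150/4,221+145/4),BL=(210+40/4,221+133/4),timer=(313,259)).items(): print(n,plane(T,uv,0.004))
```

```text
ball [0.4198 0.0613 0.0807] [array([0.4, 0.1]), array([-0.2, -0.4])]
knob [ 0.547  -0.3511  0.179 ] [array([0.3, 0.1]), array([-0.2, -0.4])]
FL [ 0.5915 -0.2854  0.1796] [array([0.1, 0. ]), array([-0. , -0.1])]
FR [ 0.5349 -0.5387  0.1714] [array([0.1, 0. ]), array([-0. , -0.1])]
BR [ 0.688  -0.5723  0.1738] [array([0.2, 0.1]), array([-0.1, -0.2])]
BL [ 0.7453 -0.3198  0.1752] [array([0.4, 0.1]), array([-0.2, -0.4])]
c1 [0.48179211 0.14341325 0.004     ]
c2 [0.41730659 0.15629068 0.004     ]
c3 [0.40663392 0.05863886 0.004     ]
TL [0.48025771 0.14107224 0.004     ]
TR [0.46782637 0.04547581 0.004     ]
BR [0.40367874 0.05264226 0.004     ]
BL [0.41779376 0.14998671 0.004     ]
timer [ 0.38921752 -0.17911529  0.004     ]
```

```bash
cat >> h.py <<'E'
def go(p,th):
    s=get_state(); Rt=R.from_rotvec(s['tool_rot']); G=R.from_matrix(np.array([[np.cos(th),np.sin(th),0],[np.sin(th),-np.cos(th),0],[0,0,-1]]))
    print('t',s['time'],'pos',s['position'].round(4),'ft',s['ft_force'].round(1),'q',s['joint_positions'].round(2))
    print('shift',(Rt.inv().apply(np.array(p)-s['position'])*1000).round(1),'dr',(Rt.inv()*G).as_rotvec().round(3))
E
python3 - <<'E'
import bench; print([n for n in dir(bench) if n[0]!='_'], getattr(bench,'nose_length',None))
from h import *
go((.44,.06,.20),1.44)
E
```

```text
['MotionError', 'calibration', 'close_job', 'get_image', 'get_state', 'nose_length'] 0.017
t 0.1 pos [ 0.2729 -0.5894  0.2386] ft [ 0.4  0.9 -0.4] q [ 1.15  0.32 -0.07  1.45  0.02  1.37 -0.06]
shift [ 424.6 -518.9   39.4] dr [-2.000e-03 -1.000e-03 -1.006e+00]
```

Request:
send_rows(xyz=[[25,-30,2],[50,-61,4],[75,-92,7],[100,-122,9],[125,-153,11],[150,-183,14],[175,-214,16],[200,-244,18],[225,-275,20],[250,-305,23]], dr=[[0,0,-0.06],[0,0,-0.12],[0,0,-0.18],[0,0,-0.24],[0,0,-0.3],[0,0,-0.36],[0,0,-0.42],[0,0,-0.48],[0,0,-0.54],[0,0,-0.6]], jaw=56)

```text
time: 0.93
position: [0.3717, -0.206, 0.2163]
tool_rot: [2.729, 1.556, -0.001]
ft_force: [0.6, 0.1, 0.6]
grip_width: 0.642
grip_force: 0.0
```

Run:
```python
from h import *
go((.44,.06,.20),1.44)
```

```text
t 0.9333 pos [ 0.3717 -0.206   0.2163] ft [0.6 0.1 0.6] q [ 0.87 -0.14 -0.39  1.99 -0.06  1.28 -0.03]
shift [263.7 -76.6  16.2] dr [-0.     0.    -0.403]
```

Request:
send_rows(xyz=[[30,-9,2],[60,-18,4],[90,-27,6],[120,-36,8],[150,-45,10],[180,-54,12],[210,-62,14],[240,-70,15],[264,-77,16],[264,-77,16]], dr=[[0,0,-0.045],[0,0,-0.09],[0,0,-0.135],[0,0,-0.18],[0,0,-0.225],[0,0,-0.27],[0,0,-0.315],[0,0,-0.36],[0,0,-0.4],[0,0,-0.4]])

```text
time: 1.77
position: [0.441, 0.064, 0.2005]
tool_rot: [-2.357, -2.074, -0.003]
ft_force: [-0.8, 0.4, 0.4]
grip_width: 0.645
grip_force: 0.0
```

Run:
```python
from h import *
s=get_state(); im=get_image('wrist'); np.save('w1.npy',[s['position'],s['tool_rot']])
cv2.imwrite('pics/w1.png',cv2.cvtColor(im,cv2.COLOR_RGB2BGR))
C=cam('wrist',s); print(s['position'],s['joint_positions'].round(2)); print(proj(C,(.4198,.0613,.0904)))
```

```text
[0.44096927 0.06403015 0.20053058] [ 0.6  -0.09 -0.75  1.96 -0.07  1.24 -0.26]
[248.95788374 215.65194838]
```

View pics/w1.png

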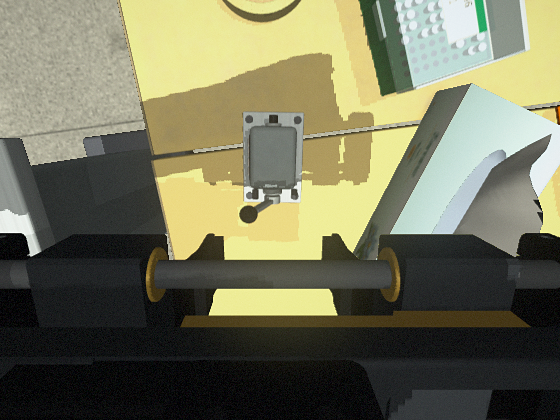

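The wrist view shows the grey counter standing square to the jaws, with its black ball at (248,214) between the finger sides. That is 2 px from my prediction.

Run:
```python
from h import *
a=np.load('w1.npy'); W=cam('wrist',dict(position=a[0],tool_rot=a[1])); S=cam('scene');T=cam('top')
print(tri([(W,(248.5,214)),(S,(284.5,255)),(T,(242.5,249.8))])); p=plane(W,(248.5,214),.0904);print(p)
x=np.array([np.cos(-.13),np.sin(-.13),0])
go(p+x*.015+[0,0,-.0904+.088],1.44)
```

```text
(array([0.41926549, 0.06121674, 0.08204086]), [array([-0.6,  0.8]), array([0.2, 0.3]), array([-0.1, -0.5])])
[0.41962214 0.06283958 0.0904    ]
t 1.8167 pos [0.4406 0.061  0.2003] ft [ 0.2  0.  -0.5] q [ 0.6  -0.09 -0.75  1.96 -0.06  1.25 -0.26]
shift [ -1.   -5.9 112.3] dr [-0.001 -0.001 -0.001]
```

Request:
send_rows(xyz=[[0,-1,12],[0,-2,26],[0,-3,40],[0,-4,54],[0,-5,68],[-1,-6,82],[-1,-6,96],[-1,-6,108],[-1,-6,116],[-1,-6,116]], dr=[[0,0,0],[0,0,0],[0,0,0],[0,0,0],[0,0,0],[0,0,0],[0,0,0],[0,0,0],[0,0,0],[0,0,0]])

```text
time: 2.65
position: [0.4331, 0.0568, 0.0829]
tool_rot: [-2.368, -2.061, 0.005]
ft_force: [-0.6, -0.3, 0.8]
grip_width: 0.643
grip_force: 0.0
```

Request:
send_rows(xyz=[[0,6,0],[0,13,0],[0,20,0],[0,27,0],[0,34,0],[0,41,0],[0,48,0],[0,54,0],[0,58,0],[0,58,0]], dr=[[0,0,0],[0,0,0],[0,0,0],[0,0,0],[0,0,0],[0,0,0],[0,0,0],[0,0,0],[0,0,0],[0,0,0]])

```text
time: 3.48
position: [0.4847, 0.0511, 0.082]
tool_rot: [-2.358, -2.057, 0.022]
ft_force: [-18.1, 1.0, 8.7]
grip_width: 0.646
grip_force: 10.2
```

Run:
```python
from h import *
s=get_state(); im=get_image('wrist'); print(s['position'],s['ft_force'])
cv2.imwrite('pics/w2.png',cv2.cvtColor(im,cv2.COLOR_RGB2BGR))
```

```text
[0.48473069 0.05112079 0.08199602] [-18.14612476   1.0487921    8.72115842]
```

View pics/w2.png

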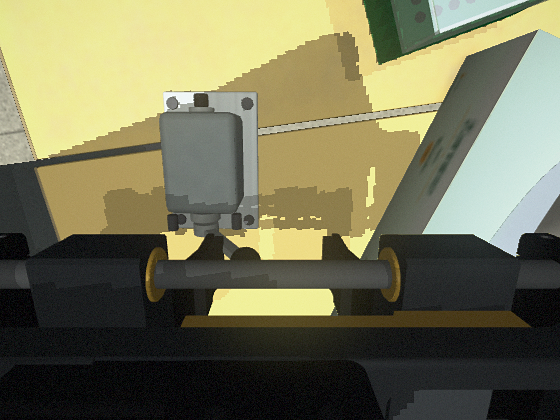

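The ball, at (247,253), is now past the body's middle and against the rear finger, with 18 N of push: the lever is at its stop. I'll back off with it, then rise.

Request:
send_rows(xyz=[[0,-8,0],[0,-16,0],[0,-24,0],[0,-32,0],[0,-40,0],[0,-48,0],[0,-55,0],[0,-58,0],[0,-58,0],[0,-58,0]], dr=[[0,0,0],[0,0,0],[0,0,0],[0,0,0],[0,0,0],[0,0,0],[0,0,0],[0,0,0],[0,0,0],[0,0,0]])

```text
time: 4.37
position: [0.4354, 0.0579, 0.085]
tool_rot: [2.367, 2.063, 0.002]
ft_force: [-0.7, -0.2, 0.5]
grip_width: 0.643
grip_force: 0.0
```

Request:
send_rows(xyz=[[0,0,0],[0,0,0],[0,0,-5],[0,0,-15],[0,0,-30],[0,0,-50],[0,0,-75],[0,0,-100],[0,0,-125],[0,0,-150]], dr=[[0,0,0],[0,0,0],[0,0,0],[0,0,0],[0,0,0],[0,0,0],[0,0,0],[0,0,0],[0,0,0],[0,0,0]])

```text
time: 5.2
position: [0.4347, 0.0584, 0.2368]
tool_rot: [2.367, 2.064, 0.001]
ft_force: [0.6, -0.0, 0.8]
grip_width: 0.643
grip_force: 0.0
```

Run:
```python
from h import *
im=get_image('wrist'); s=get_state(); W=cam('wrist',s)
u,v=proj(W,(.4196,.0628,.0904)); print(u,v,s['position'],s['ft_force'])
u,v=int(u),int(v); g=cv2.cvtColor(im,cv2.COLOR_RGB2GRAY)[v-20:v+20,u-25:u+25]
ys,xs=np.where(g<40); print(xs.mean()+u-25,ys.mean()+v-20,len(xs))
go((.535,-.33,.30),-.22)
```

```text
252.95038081894717 197.11829743621917 [0.43745004 0.05872945 0.24162605] [2.63438248 1.11233304 3.62032116]
nan nan 0
t 5.25 pos [0.4375 0.0587 0.2416] ft [2.6 1.1 3.6] q [ 0.61 -0.14 -0.73  1.92 -0.1   1.33 -0.23]
shift [-371.8  150.   -57.1] dr [ 0.007 -0.008  1.654]<stdin>:5: RuntimeWarning: Mean of empty slice.
  ret = ret.dtype.type(ret / rcount)
```

Request:
send_rows(xyz=[[-19,8,-6],[-38,15,-12],[-57,23,-18],[-76,30,-24],[-95,38,-30],[-114,46,-36],[-133,53,-42],[-152,61,-48],[-171,68,-54],[-190,76,-57]], dr=[[0,0,0.08],[0,0,0.16],[0,0,0.25],[0,0,0.33],[0,0,0.41],[0,0,0.5],[0,0,0.58],[0,0,0.66],[0,0,0.74],[0,0,0.83]], jaw=44)

```text
time: 6.08
position: [0.4845, -0.1415, 0.2932]
tool_rot: [3.0, 0.928, 0.002]
ft_force: [-0.3, 0.6, -0.5]
grip_width: 0.504
grip_force: 0.0
```

Run:
```python
from h import *
go((.535,-.33,.30),-.22)
```

```text
t 6.0833 pos [ 0.4845 -0.1415  0.2932] ft [-0.3  0.6 -0.5] q [ 0.81  0.01 -0.58  1.7   0.01  1.43 -0.74]
shift [-64.7 184.1  -6.6] dr [ 0.001 -0.002  0.82 ]
```

Request:
send_rows(xyz=[[-7,20,-1],[-14,40,-2],[-21,60,-3],[-28,80,-4],[-35,100,-5],[-42,120,-6],[-49,140,-6],[-57,162,-6],[-65,184,-6],[-65,184,-6]], dr=[[0,0,0.09],[0,0,0.18],[0,0,0.27],[0,0,0.36],[0,0,0.45],[0,0,0.54],[0,0,0.63],[0,0,0.72],[0,0,0.82],[0,0,0.82]])

```text
time: 6.92
position: [0.5341, -0.3347, 0.2971]
tool_rot: [3.119, -0.354, -0.0]
ft_force: [-1.8, -0.2, -0.5]
grip_width: 0.507
grip_force: 0.0
```

Run:
```python
from h import *
s=get_state(); im=get_image('wrist'); np.save('w3.npy',[s['position'],s['tool_rot']])
im2=get_image('scene'); c=cv2.resize(im2[243:293,247:297],(150,150),interpolation=cv2.INTER_CUBIC); o=im.copy(); o[:150,:150]=c
cv2.imwrite('pics/w3.png',cv2.cvtColor(o,cv2.COLOR_RGB2BGR))
print(s['position'],s['joint_positions'].round(2)); print(proj(cam('wrist',s),(.547,-.351,.184)))
```

```text
[ 0.53411677 -0.33474741  0.29712835] [ 0.85  0.29 -0.42  1.4   0.12  1.48 -1.36]
[287.89357516 189.71256245]
```

View pics/w3.png

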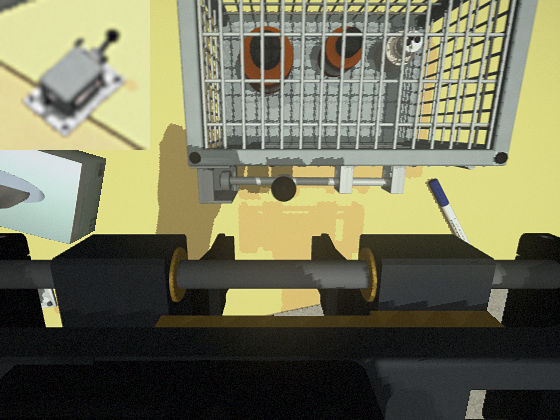

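The knob is at (284,188), the keeper at about (215,183) on the left, and the cage front lies square to the jaws. The inset shows the lever back at rest.

Run:
```python
from h import *
a=np.load('w3.npy'); W=cam('wrist',dict(position=a[0],tool_rot=a[1])); S=cam('scene');T=cam('top')
print(tri([(W,(284,188.5)),(S,(320.25,146.25)),(T,(367.5,202))])); p=plane(W,(284,188.5),.184);print(p)
L=plane(W,(195,158),.185);Rr=plane(W,(502,157.5),.185);print(L,Rr,np.linalg.norm(L-Rr),np.arctan2(L[0]-Rr[0],L[1]-Rr[1]))
go(p+[0,0,.04],-.22); go(p,-.22)
```

```text
(array([ 0.54698524, -0.34954349,  0.18024291]), [array([-2.1, -0.7]), array([0.5, 0.1]), array([ 0.3, -0.3])])
[ 0.54880135 -0.34793958  0.184     ]
[ 0.59124915 -0.28063628  0.185     ] [ 0.53385139 -0.53246963  0.185     ] 0.25829157702396616 0.2240916373384082
t 7.0167 pos [ 0.5347 -0.3296  0.2975] ft [0.2 0.2 0.3] q [ 0.85  0.28 -0.42  1.41  0.11  1.48 -1.36]
shift [17.7 14.9 73.5] dr [-0.001  0.     0.003]
t 7.0167 pos [ 0.5347 -0.3296  0.2975] ft [0.2 0.2 0.3] q [ 0.85  0.28 -0.42  1.41  0.11  1.48 -1.36]
shift [ 17.7  15.  113.5] dr [-0.001  0.     0.003]
```

Request:
send_rows(xyz=[[6,5,8],[12,10,20],[17,15,35],[17,15,50],[17,15,65],[17,15,80],[17,15,95],[17,15,107],[17,15,115],[17,15,115]], dr=[[0,0,0],[0,0,0],[0,0,0],[0,0,0],[0,0,0],[0,0,0],[0,0,0],[0,0,0],[0,0,0],[0,0,0]])

```text
time: 7.85
position: [0.5471, -0.3465, 0.1795]
tool_rot: [-3.121, 0.338, 0.006]
ft_force: [0.9, 0.2, 0.3]
grip_width: 0.509
grip_force: 0.0
```

Run:
```python
from h import *
s=get_state();S=cam('scene');g=s['position']+[0,0,.002]
im=get_image('scene'); u,v=proj(S,g); print(g,s['ft_force'],u,v, proj(S,(.548,-.349,.182)))
x,y=int(u)-30,int(v)-30
a=cv2.resize(im[y:y+60,x:x+60],(480,480),interpolation=cv2.INTER_CUBIC)
w=get_image('wrist')[150:330,160:400]
b=cv2.resize(w,(320,240)); o=np.zeros((480,800,3),np.uint8); o[:,:480]=a;o[:240,480:]=b
cv2.imwrite('pics/w4.png',cv2.cvtColor(o,cv2.COLOR_RGB2BGR))
```

```text
[ 0.54710385 -0.34645613  0.18145331] [0.89896967 0.22720556 0.26777907] 319.2601896117808 146.36821482733265 [319.43106116 145.76899465]
```

View pics/w4.png

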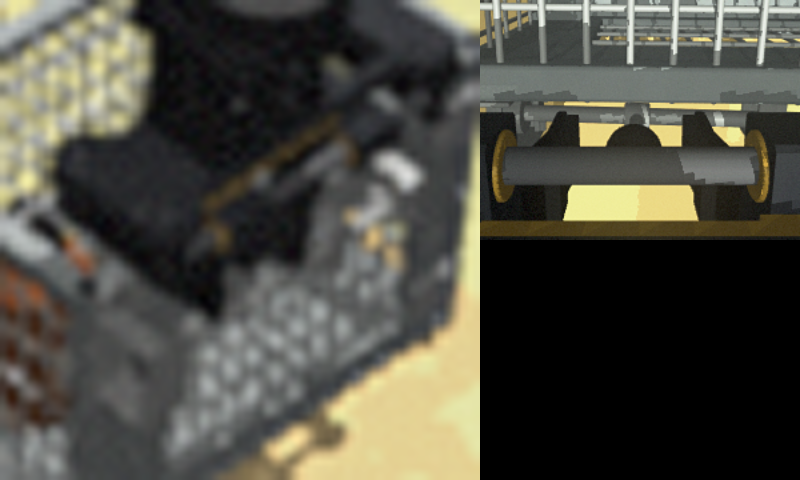

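The knob sits centred between the fingers, so I'll close.

Request:
send_rows(xyz=[[0,0,0],[0,0,0],[0,0,0],[0,0,0],[0,0,0],[0,0,0],[0,0,0],[0,0,0],[0,0,0],[0,0,0]], dr=[[0,0,0],[0,0,0],[0,0,0],[0,0,0],[0,0,0],[0,0,0],[0,0,0],[0,0,0],[0,0,0],[0,0,0]], jaw=10, grip_force=20)

```text
time: 8.78
position: [0.5484, -0.348, 0.1831]
tool_rot: [3.122, -0.34, 0.001]
ft_force: [-0.1, -4.1, 2.9]
grip_width: 0.236
grip_force: 20.0
```

Request:
send_rows(xyz=[[0,0,-1],[0,0,-2],[0,0,-3],[0,0,-4],[0,0,-5],[0,0,-6],[0,0,-7],[0,0,-8],[0,0,-8],[0,0,-8]], dr=[[0,0,0],[0,0,0],[0,0,0],[0,0,0],[0,0,0],[0,0,0],[0,0,0],[0,0,0],[0,0,0],[0,0,0]])

```text
time: 9.62
position: [0.5462, -0.3494, 0.1878]
tool_rot: [3.122, -0.343, -0.006]
ft_force: [0.7, -7.4, -8.9]
grip_width: 0.237
grip_force: 20.0
```

Request:
send_rows(xyz=[[0,1,0],[0,2,0],[0,2,0],[0,2,0],[0,2,0],[0,2,0],[0,2,0],[0,2,0],[0,2,0],[0,2,0]], dr=[[0,0,0],[0,0,0],[0,0,0],[0,0,0],[0,0,0],[0,0,0],[0,0,0],[0,0,0],[0,0,0],[0,0,0]])

```text
time: 10.45
position: [0.5465, -0.3497, 0.1883]
tool_rot: [-3.123, 0.341, 0.005]
ft_force: [0.9, -5.1, -7.2]
grip_width: 0.237
grip_force: 20.0
```

Run:
```python
from h import *
s=get_state();print(s['position'],s['tool_rot'],s['ft_force'],s['torque'])
im=get_image('wrist'); s=get_state();print(s['position'],s['ft_force'])
im=get_image('wrist')[100:260,150:450]; cv2.imwrite('pics/w5.png',cv2.cvtColor(cv2.resize(im,(800,427),interpolation=cv2.INTER_CUBIC),cv2.COLOR_RGB2BGR))
s=get_state();print(s['position'],s['ft_force'])
```

```text
[ 0.54648698 -0.34973531  0.18827136] [-3.12253595  0.34060996  0.0051109 ] [ 0.90820891 -5.14012118 -7.22667848] [-0.90645093 -0.21898519 -0.06446764]
[ 0.54647678 -0.3497606   0.18827398] [ 0.81475662 -6.23490212 -7.64505099]
[ 0.54647962 -0.34974992  0.188245  ] [ 1.12351625 -5.19944438 -8.38266364]
```

View pics/w5.png

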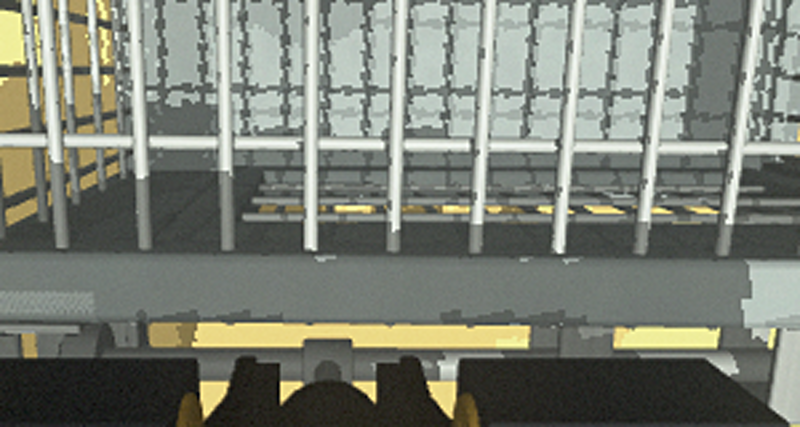

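Request:
send_rows(xyz=[[0,0,-1],[0,0,-2],[0,0,-2],[0,0,-2],[0,0,-2],[0,0,-2],[0,0,-2],[0,0,-2],[0,0,-2],[0,0,-2]], dr=[[0,0,0],[0,0,0],[0,0,0],[0,0,0],[0,0,0],[0,0,0],[0,0,0],[0,0,0],[0,0,0],[0,0,0]])

```text
time: 11.38
position: [0.5463, -0.3506, 0.1904]
tool_rot: [3.122, -0.342, -0.005]
ft_force: [0.8, -6.5, -7.6]
grip_width: 0.234
grip_force: 20.0
```

Request:
send_rows(xyz=[[0,1,0],[0,2,0],[0,3,0],[0,4,0],[0,5,0],[0,6,0],[0,7,0],[0,8,0],[0,8,0],[0,8,0]], dr=[[0,0,0],[0,0,0],[0,0,0],[0,0,0],[0,0,0],[0,0,0],[0,0,0],[0,0,0],[0,0,0],[0,0,0]])

```text
time: 12.22
position: [0.5463, -0.3569, 0.1927]
tool_rot: [-3.123, 0.339, -0.0]
ft_force: [1.6, 0.6, -4.4]
grip_width: 0.232
grip_force: 20.0
```

Request:
send_rows(xyz=[[0,2,0],[0,4,0],[0,6,0],[0,8,0],[0,10,0],[0,13,0],[0,16,0],[0,18,0],[0,20,0],[0,20,0]], dr=[[0,0,0],[0,0,0],[0,0,0],[0,0,0],[0,0,0],[0,0,0],[0,0,0],[0,0,0],[0,0,0],[0,0,0]])

```text
time: 13.05
position: [0.5416, -0.3774, 0.1925]
tool_rot: [3.122, -0.34, -0.0]
ft_force: [0.7, -0.4, -4.8]
grip_width: 0.232
grip_force: 20.0
```

Request:
send_rows(xyz=[[0,2,0],[0,3,0],[-3,3,0],[-5.5,4,0],[-8,4.5,0],[-11,5,0],[-16.5,6,0],[-22,8,0],[-27,9.5,0],[-27,9.5,0]], dr=[[0,0,0],[0,0,0],[0,0,-0.02],[0,0,-0.04],[0,0,-0.06],[0,0,-0.08],[0,0,-0.12],[0,0,-0.16],[0,0,-0.2],[0,0,-0.2]])

```text
time: 13.88
position: [0.5124, -0.3802, 0.1927]
tool_rot: [3.141, -0.024, -0.001]
ft_force: [1.5, 0.2, -5.2]
grip_width: 0.235
grip_force: 20.0
```

Run:
```python
from h import *
s=get_state();print(s['position'],s['tool_rot'],s['ft_force'],s['torque'])
S=cam('top');u,v=proj(S,s['position']); im=get_image('scene'); im2=get_image('top')
o=np.hstack([cv2.resize(im[92:192,262:362],(400,400),interpolation=cv2.INTER_CUBIC),cv2.resize(im2[135:235,335:435],(400,400),interpolation=cv2.INTER_CUBIC)])
cv2.imwrite('pics/w6.png',cv2.cvtColor(o,cv2.COLOR_RGB2BGR))
```

```text
[ 0.51238508 -0.38020357  0.19271213] [ 3.14130532e+00 -2.38297605e-02 -9.91165093e-04] [ 1.50885526  0.22607293 -5.2088544 ] [ 0.31356018 -0.47523123 -0.0244038 ]
```

View pics/w6.png

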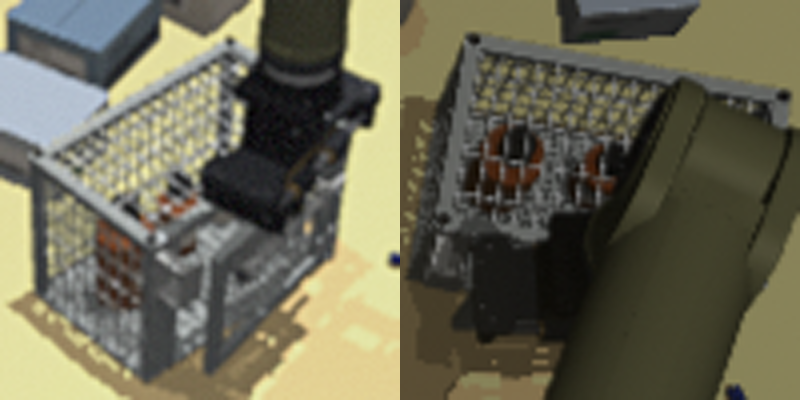

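The gate's free edge, near (210,310) in the left crop, has come away from the post and the knob is still held. I'll carry on along the arc.

Request:
send_rows(xyz=[[-3,0.5,0],[-5.5,1,0],[-8,1.5,0],[-11,2,0],[-14,2.5,0],[-16.5,3.3,0],[-19,4,0],[-22,5,0],[-26,6,0],[-26,6,0]], dr=[[0,0,-0.02],[0,0,-0.04],[0,0,-0.06],[0,0,-0.08],[0,0,-0.1],[0,0,-0.12],[0,0,-0.14],[0,0,-0.16],[0,0,-0.19],[0,0,-0.19]])

```text
time: 14.82
position: [0.4865, -0.386, 0.1925]
tool_rot: [3.13, 0.274, -0.001]
ft_force: [1.8, 0.3, -4.5]
grip_width: 0.236
grip_force: 20.0
```

Request:
send_rows(xyz=[[0,0,0],[0,0,0],[0,0,0],[0,0,0],[0,0,0],[0,0,0],[0,0,0],[0,0,0],[0,0,0],[0,0,0]], dr=[[0,0,0],[0,0,0],[0,0,0],[0,0,0],[0,0,0],[0,0,0],[0,0,0],[0,0,0],[0,0,0],[0,0,0]])

```text
time: 15.65
position: [0.4874, -0.3857, 0.1926]
tool_rot: [3.13, 0.273, 0.0]
ft_force: [2.9, -0.4, -5.1]
grip_width: 0.235
grip_force: 20.0
```

Run:
```python
from h import *
s=get_state();print(s['position'],s['tool_rot'],s['ft_force'],s['qd'].round(4))
k=s['position'][:2]-[.5295,-.520]; print(np.hypot(*k), np.arctan2(*k[::-1]))
im=get_image('scene'); im2=get_image('top')
o=np.hstack([cv2.resize(im[92:192,262:362],(400,400),interpolation=cv2.INTER_CUBIC),cv2.resize(im,(400,300)) if 0 else cv2.resize(im2[135:285,220:370],(400,400))])
cv2.imwrite('pics/w7.png',cv2.cvtColor(o,cv2.COLOR_RGB2BGR))
```

```text
[ 0.48743008 -0.38565356  0.1925566 ] [3.12951710e+00 2.72645376e-01 9.02578710e-05] [ 2.8622764  -0.37930486 -5.08648084] [-0.0016  0.0008  0.0009  0.0016 -0.0009  0.0009  0.0009]
0.14077941679877048 1.874268700372989
```

View pics/w7.png

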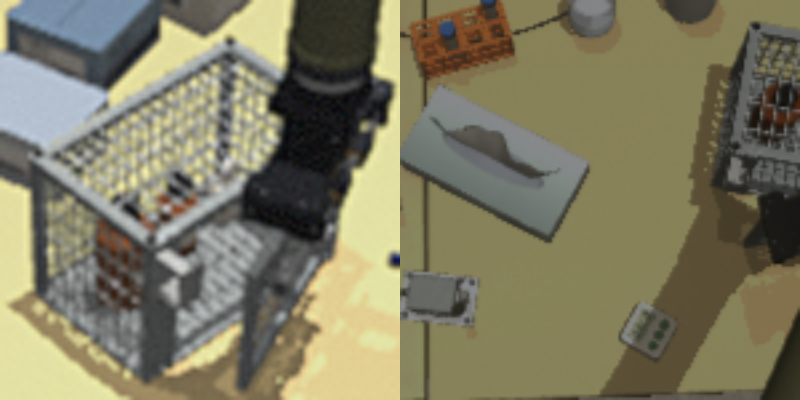

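The left crop shows the gate standing ajar with its free edge at (245,380). The timer and counter are where they were and the force is steady, so I'm handing in.

```bash
python3 -c "
from bench import *
print(close_job())"
```

```text
the job is handed in; nothing more can be done
None
```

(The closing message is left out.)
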